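# Clamp the mended mortar

### The job

The small wooden mortar has a freshly glued crack: stand it upright on the two rails of the orange ratchet clamp, between the jaws, and let go of it. Then work the clamp's red trigger in repeated strokes (never push on the moving jaw itself) until the mortar is gripped between both jaws, firmly but without crushing it: the yellow sprung pad should end pressed in by about 5 mm. The clamp has no catch, so finish while still holding the trigger squeezed; leave the other things on the table where they are.

Things in the scene. Friction and masses are not known exactly. Their poses are not given: they have to be found in the camera images.
- mortar: round wooden mortar, upright, 54 mm outside diameter, 80 mm tall, about 0.22 kg; foot disc 12 mm high, narrow waist (36 mm), then a plain cup from 34 to 80 mm above its underside, the part to grip. Origin: centre of its underside, z up along its axis. Starts left or right of the clamp (it may swap places with the incense cup).
- clamp: orange ratchet bar clamp fixed to the table, yaw varies. Origin on the table under the trigger. Its y axis runs along the bar from the black handle (fixed upright grip, y = -45 to -29 mm, top 132 mm above the table) past the trigger (y = 0) to the jaws; x is across the bar. Frame 48 mm wide, 60 mm high, y = -70 to 50 mm; the bar's tail slides out under the handle to y = -106 mm at most.
- bed (a point): point on top of the clamp's rails on the bar's centre line, 96 mm along the clamp's y, 28 mm above the table: a mortar stood here has its side 9 mm from the fixed jaw. The two dark steel rails run from y = 50 to 250 mm, 58 mm wide over all with an 18 mm slot between them in which the moving jaw's stem runs.
- anvil: fixed jaw of the clamp. Origin: centre of its flat face, which looks along the clamp's +y, 60 mm along y from the clamp's origin; face 44 mm wide, from 30 to 76 mm above the table
- jaw: moving jaw (orange head on the bar) at the far end of the rails, 44 mm wide, 28 mm long along y, top 76 mm above the table; origin at the middle of its face towards the fixed jaw, at table height. It carries the sprung pad.
- jaw_pad: yellow sprung pad on the moving jaw, facing the fixed jaw; 40 mm wide, 42 mm tall, 6 mm thick. Origin: centre of its face, 53 mm above the table; at rest this face stands 24 mm in front of the moving jaw's origin. It slides back into the jaw against a spring.
- bar (a joint): how far the moving jaw has come towards the fixed jaw, m. Free space between pad and fixed jaw is 0.114 minus this, so the mortar is just touched on both sides at 0.060; starts between 0.006 and 0.032. Friction of 3 N holds the free bar; once the mortar is gripped, letting the trigger go lets the bar slip back by up to the pad's compression.
- pad_spring (a joint): how far the yellow pad is pressed into its jaw, m: 0 free, 0.015 bottomed. Pressing force is 3 N at the start and 1.5 N more per mm: about 10 N at 5 mm, 21 N at 12 mm.
- trigger (a joint): stroke, m: 0 released, 0.018 fully squeezed towards the handle (along the clamp's -y). A spring returns it (2 N at rest, 5 N at full stroke). A pawl on teeth 6 mm apart drives the bar: a full stroke takes up at most 6 mm of slack, then moves the jaw (usually 12 mm a stroke); the return clicks back over the teeth. Driving the free jaw takes 5 to 8 N, plus the pad's force once gripping.
- paddle: red trigger paddle, an upright plate standing out of the frame in front of the handle: 42 mm wide across the bar, 10 mm thick, 64 to 132 mm above the table, its back 24 mm from the handle at rest. Push its front face towards the handle with closed fingers, or squeeze it against the handle (50 mm over both at rest, 32 mm squeezed). Origin on the table under its middle.
- trigger_face (a point): point on the front face of the red paddle (the side towards the jaws), on its centre line, 115 mm above the table; moves with the trigger
- incense_cup: black ceramic incense cup, 68 mm across the rim, 70 mm tall, standing left or right of the clamp; leave alone. Origin: centre of its underside
- jebena: teal coffee pot with a long neck, 200 mm tall, on the tray at the back; leave alone. Origin: centre of its underside
- finjal_a: small white cup on the tray, 64 mm across, 52 mm tall; leave alone. Origin: centre of its underside
- finjal_b: second small white cup on the tray, 64 mm across, 52 mm tall; leave alone. Origin: centre of its underside
- tongs: steel tongs with a blue spring clip, 220 mm long, lying on the table at the back right; leave alone. Origin: middle of its underside
- sugar_jar: white lidded jar, 76 mm across, 110 mm tall, at the back; leave alone. Origin: centre of its underside

How it is judged:
On the way, in this order (a step that is already met when the one before it is completed fails the run):
1. the mortar stands upright on the rails between the jaws, let go (x of mortar in the frame of clamp between -0.015 and 0.015 m and y of mortar in the frame of clamp above 0.082 m and y of mortar in the frame of jaw_pad below -0.022 m and z of mortar in the frame of clamp between 0.024 and 0.033 m and angle between mortar's own z axis and vertical below 0.12 rad and contact force between the fingers and mortar below 0.3 N and linear speed of mortar below 0.02 m/s), for 0.2 s.
2. the jaw has been pumped up so that both jaws press on the mortar (contact force between each of jaw_pad, anvil and mortar above 3 N), for 0.1 s.
At the end, for the whole second after the job is handed in: The mortar stands upright on the rails within 15 mm of the bar line, at rest, not touched by the fingers; the pad presses it with 5 to 20 N and the fixed jaw with over 4 N; the fingers still press the red paddle (over 4 N), keeping the trigger over 3 mm squeezed (all of step 1 and contact force between jaw_pad and mortar between 5 and 20 N and contact force between anvil and mortar above 4 N and value of joint trigger above 0.003 m and contact force between the fingers and paddle above 4 N); the arm keeps its last pose, push and grip.
It fails at once if the mortar is crushed: the pad or the fixed jaw presses on it with more than 25 N (contact force between any of jaw_pad, anvil and mortar above 25 N).
It fails at once if the robot pushes on the moving jaw instead of using the trigger (over 5 N) (contact force between any of the fingers, the arm and jaw above 5 N or contact force between any of the fingers, the arm and jaw_pad above 5 N).
It fails at once if another thing on the table is pushed away (over 30 mm) (distance of any of incense_cup, jebena, finjal_a, finjal_b, tongs, sugar_jar from where it was at the start of the episode above 0.03 m).
It also fails if it takes over 70 s, if anything falls off the work surface, if the arm or the gripper's body presses on something with over 40 N, if the wrist force passes 120 N, or if a joint passes its speed limit or range.

### The arm

A 7-joint arm with a two-finger parallel gripper is mounted at the origin on the work surface. World frame = base frame: x ahead of the robot, y to its left, z up, the work surface at z = 0. Lengths are in m, angles in rad, forces in N, time in s.
With the tool pointing down it reaches from about 0.4 to 0.9 m from the base axis. Payload 5.5 kg.
Tool frame: the origin (TCP) lies midway between the tips of the shut fingers; the grasp point (between the pads) lies arm.hold_point_z behind it (arm.hold_point_z is the distance from the TCP to the grasp point, in m); z points along the fingers, y is the line along which they close (so a half turn about z gives the same grasp; the last joint's range is limited). The gripper opens to 92 mm and grips with 3 to 60 N. Pads are 19 mm wide; open, the fingers measure 130 mm over their backs; the gripper's body (75 mm by 190 mm) begins 47 mm behind the grasp point.
Start: joints at [1.476, 0.501, -0.427, 1.55, 0.221, 1.138, -0.21], TCP at [0.228, -0.609, 0.227] pointing down, gripper open.
Joint ranges: [-2.88, 2.88], [-0.31, 2.03], [-1.54, 1.56], [0.2, 2.42], [-1.41, 4.55], [0.19, 2.02], [-2.57, 2.57]. Speed limits (rad/s): [2.57, 2.57, 3.14, 3.14, 3.14, 3.14, 3.14].

### API

Orientations are given as [roll, pitch, yaw] about the fixed x, y, z axes, in that order (R = Rz(yaw) Ry(pitch) Rx(roll)).
In Python, from rig import arm gives the robot as it stands.
- The arm moves only by the tool arm_command, never from a script. Its argument "targets" is a list of rows, each a list of 5 numbers: the shift along the tool's x, y, z in mm, then the turn about the tool's z in rad, then the finger opening in mm, from 0 to 91.8. In form: [[tx, ty, tz, spin, gripper], ...]. A call has exactly 5 rows; each row shifts and turns the commanded pose from where the row before left it, along the tool's axes as they then stand; what a row does not reach is not made up. A row lasts 1/8 s, in which the tool goes at most 62.5 mm and 10.7 degrees, less where a joint would pass 70% of its speed; a pose out of reach is approached as far as the arm can. A call is refused whole if a number of a shift passes 62.5 or a number of a turn 0.188, either way. A call with a gripper value outside its range is refused whole. The fingers move at their own pace and stop on an object; "force" is the grip in N (left out, the last holds). Time passes only in rows, so rows that do not move let the fingers close, or fill a call up. It gives the time, the measured TCP pose, the force, the opening and the grip force at its end, in the units of the state.
- arm.get_obs(): the state, without advancing time (a new reading comes with each control period).
- arm.get_image(name): name is "side" or "top"; returns the picture (480x640x3 uint8, blue, green, red); there is no depth.
- arm.camera_params(name): a dict with "fovy" (degrees; the focal length in pixels is half the picture's height over the tangent of half this angle, whatever the lens; pixels are square), "cx", "cy" (the principal point, pixels), "D" ([k1, k2, p1, p2, k3] as OpenCV has them; the pictures are not rectified), "world_to_cam" (4x4, takes a point from world to camera coordinates). Camera axes: x right, y down, z forward; pixel columns grow to the right and rows downward; lengths in m; the calibration is good to about 2 mm. A picture is of the moment at which its call begins. camera_params takes no time and is no camera call.
- arm.sign_off(): hands the job in; it is judged then, once.
The state is a dict: "time_s": time; "q": joint angles; "joint_vel": joint speeds; "tau": joint torques, N m; "tool_pos": TCP position; "ee_rot": TCP orientation; "force": force on the tool from outside, world axes, zero at the start; "torque": the same for the moment, N m; "opening": finger opening in m; "finger_force": force on a finger pad.
Only numpy, scipy, OpenCV 4.12 (cv2) and the standard library are available. Lean on these libraries where they do the work, as an engineer would, in place of code of your own. Each camera call takes 0.05 s, during which the arm holds its last target. There are 200 camera calls.

## Working session

There is one attempt and no reset: what is moved stays moved. The work goes in short steps, Python scripts to look and compute and a tool call to move; the robot and the scene stay as the last step left them, time stands still between calls to the robot, and variables do not carry over. Pictures are saved under pics/ and viewed, at most 10 in all, crops included, and the job is handed in when it is done.

Besides the shell and the picture viewer there is one more tool, called in YAML: its name, and indented under it one key for each argument. arm_command: Moves the arm, as the interface text tells. Its arguments: {"type":"object","properties":{"targets":{"type":"array","items":{"type":"array","items":{"type":"number"}}},"force":{"type":"number"}},"required":["targets"]}

```bash
mkdir -p pics; ls; python3 - <<'E'
from rig import arm
import cv2
for n in("side","top"):
    cv2.imwrite(f"pics/{n}0.png",arm.get_image(n)); p=arm.camera_params(n); print(n,p)
o=arm.get_obs(); print(o, arm.hold_point_z)
E
```

```text
pics
side {'fovy': 51.30269392162133, 'cx': 314.98030808683205, 'cy': 245.33804708603816, 'D': array([0.04687986, 0.        , 0.        , 0.        , 0.        ]), 'world_to_cam': array([[-0.89532358, -0.44516527, -0.0149524 ,  0.52317457],
       [-0.3243658 ,  0.67464083, -0.6630585 ,  0.28833474],
       [ 0.30525811, -0.58880187, -0.74841823,  0.98859375],
       [ 0.        ,  0.        ,  0.        ,  1.        ]])}
top {'fovy': 49.119560664066, 'cx': 319.30990993731587, 'cy': 237.37149590814846, 'D': array([0.0450293, 0.       , 0.       , 0.       , 0.       ]), 'world_to_cam': array([[ 0.00397057, -0.99993215,  0.01095086, -0.02318274],
       [-0.98450154, -0.00582888, -0.17527904,  0.60319597],
       [ 0.17533098, -0.01008518, -0.98445789,  1.1646087 ],
       [ 0.        ,  0.        ,  0.        ,  1.        ]])}
{'time_s': 0.1, 'q': array([ 1.47618393,  0.50180978, -0.42681665,  1.55132545,  0.2208102 ,
        1.13831454, -0.21031951]), 'joint_vel': array([ 0.00092548, -0.00065957, -0.00162149, -0.00430816, -0.00077243,
       -0.00172641,  0.00046208]), 'tau': array([-1.17477839e-02, -5.67871857e+01, -5.83874255e+00, -2.79909325e+01,
       -6.90331450e-02,  2.41613598e-02,  1.96270588e-05]), 'tool_pos': array([ 0.22739163, -0.60825243,  0.2257563 ]), 'ee_rot': array([-3.13979438e+00, -7.00562399e-05,  3.57849495e-01]), 'force': array([-0.02785718,  0.77104016, -0.42843152]), 'torque': array([ 0.02893604, -0.0081469 , -0.00793237]), 'finger_force': 0.0, 'opening': 0.09174697108286668} 0.0188
```

View pics/top0.png

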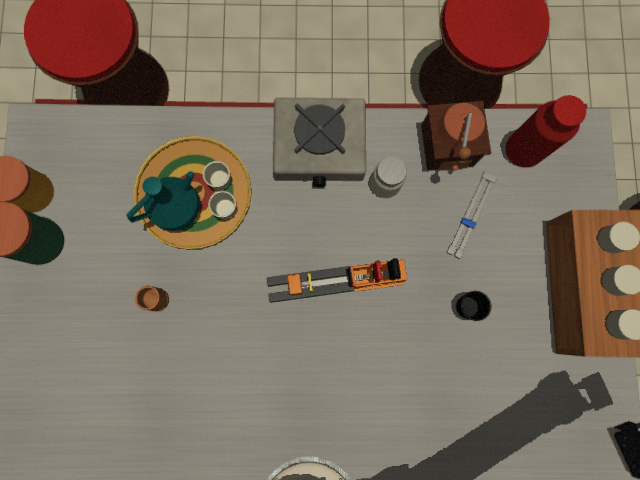

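View pics/side0.png

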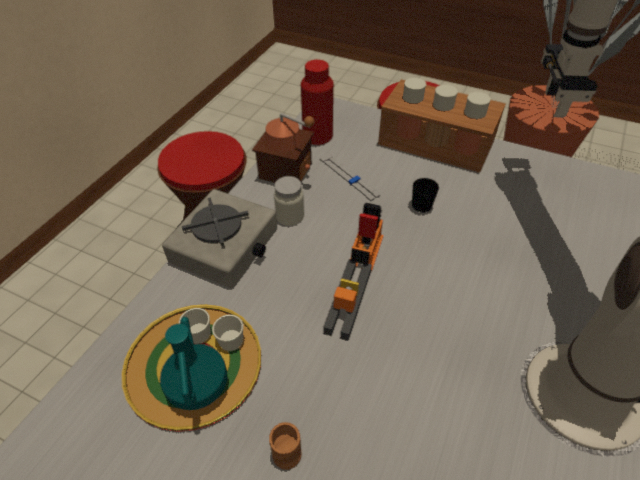

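The top view shows the mortar at about (150,298) and the clamp from handle (396,270) to the rail ends (268,290). The incense cup is at (473,306). In the side view the mortar is at (286,445). Next I'll enlarge the clamp and mortar.

```bash
cat >h.py <<'E'
import numpy as np,cv2
from rig import arm
def cam(n):
    p=arm.camera_params(n);f=240/np.tan(np.radians(p["fovy"])/2)
    return np.array([[f,0,p["cx"]],[0,f,p["cy"]],[0,0,1]]),p["D"],p["world_to_cam"]
def at(n,uv,z):
    K,D,T=cam(n);u=cv2.undistortPoints(np.array([[uv]],float),K,D)[0,0]
    d=T[:3,:3].T@np.array([*u,1]);c=-T[:3,:3].T@T[:3,3]
    return c+d*(z-c[2])/d[2]
def px(n,P):
    K,D,T=cam(n);P=np.atleast_2d(np.array(P,float))
    return cv2.projectPoints(P,cv2.Rodrigues(T[:3,:3])[0],T[:3,3],K,D)[0][:,0]
def crop(im,x,y,w,h,s): return cv2.resize(im[y:y+h,x:x+w],None,fx=s,fy=s,interpolation=cv2.INTER_CUBIC)
E
python3 - <<'E'
from h import *
t=cv2.imread("pics/top0.png")
a=crop(t,260,245,160,65,5);b=crop(t,130,280,60,40,5);c=crop(cv2.imread("pics/side0.png"),260,415,60,60,5)
o=np.zeros((600,800,3),np.uint8);o[:325,:800]=a;o[325:525,:300]=b;o[325:600,300:600]=c[:275]
cv2.imwrite("pics/c1.png",o)
for uv in[(396,270),(268,290)]:print(at("top",uv,.028))
E
```

```text
[ 0.53122167 -0.20051184  0.028     ]
[0.48297824 0.09820887 0.028     ]
```

View pics/c1.png

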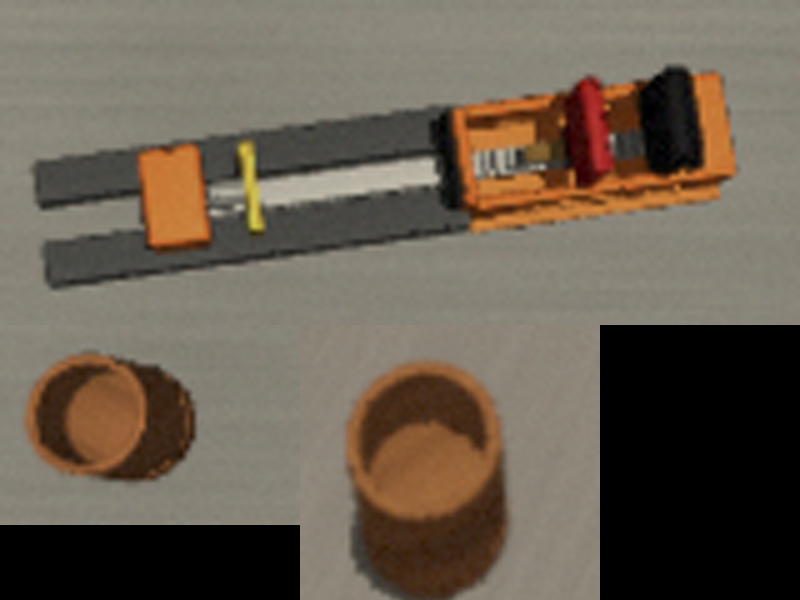

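```bash
cat >>h.py <<'E'
def fit(obs): # obs: (cam,u,v, x,y,z clamp)
    from scipy.optimize import least_squares
    def W(s,p): c,k=np.cos(s[2]),np.sin(s[2]); return [s[0]+c*p[0]-k*p[1],s[1]+k*p[0]+c*p[1],p[2]]
    f=lambda s:np.concatenate([px(o[0],W(s,o[3:]))[0]-o[1:3] for o in obs])
    r=least_squares(f,[.51,-.14,.1]);return r.x,r.fun.reshape(-1,2)
E
python3 - <<'E'
from h import *
P=[(36,163,.029,.25,.028),(39,208,.009,.25,.028),(43,243,-.009,.25,.028),(52,287,-.029,.25,.028),(722,72,.024,-.07,.06),(735,178,-.024,-.07,.06),(455,107,.024,.05,.06)]
s,r=fit([("top",260+a/5-.4,245+b/5-.4,x,y,z) for a,b,x,y,z in P]);print(s,r.round(1))
print(at("top",(146.9,297.4),.08),at("side",(284.3,437.7),.08))
c,k=np.cos(s[2]),np.sin(s[2])
B=s[:2]+[-k*.096,c*.096];print("bed",B)
# pad y
for a,b,z in[(258,185,.074),(206,195,.076),(252,145,.074),(263,229,.074)]:
    w=at("top",(260+a/5-.4,245+b/5-.4),z)[:2]-s[:2];print(c*w[0]+k*w[1],-k*w[0]+c*w[1])
print(at("top",(473,306),.07))
E
```

```text
[ 0.51917884 -0.14819931  0.14221911] [[-0.7  0.1]
 [-0.3 -0.4]
 [-0.2  0.3]
 [-0.9  0.1]
 [-0.1  0. ]
 [ 0.8 -0.4]
 [ 1.5  0.1]]
[0.46199266 0.35938139 0.08      ] [0.46254676 0.35977366 0.08      ]
bed [ 0.50557178 -0.05316854]
0.00041438030757233457 0.14744038047305547
-0.0010176008550674305 0.1711207956230676
0.01862830642421944 0.14768391966202848
-0.019404758395144238 0.14788252558827766
[ 0.44677571 -0.36374002  0.07      ]
```

```bash
cat >>h.py <<'E'
def plan(wps,smax=60,start=None):
    """wps: list of (x,y,z,yaw,opening); prints rows in tool axes (mm), tool pointing down"""
    o=arm.get_obs();p,y=(np.array(o["tool_pos"]),o["ee_rot"][2]) if start is None else (np.array(start[:3]),start[3])
    for w in wps:
        q=np.array(w[:3]);dy=(w[3]-y+np.pi)%(2*np.pi)-np.pi
        n=max(1,int(np.ceil(max(np.linalg.norm(q-p)*1e3/smax,abs(dy)/.18))))
        print("wp",w,"n",n)
        for i in range(n):
            d=(q-p)/n*1e3;c,k=np.cos(y),np.sin(y)
            print([round(c*d[0]+k*d[1],1),round(k*d[0]-c*d[1],1),round(-d[2],1),round(-dy/n,3)],end=",");y+=dy/n
        print();p=q
E
python3 - <<'E'
from h import *
plan([(.32,-.45,.22,.7,92),(.47,-.25,.22,1.2,92),(.50,0,.22,1.713,92),(.462,.359,.2,1.713,92),(.462,.359,.04,1.713,92)],55)
E
```

```text
wp (0.32, -0.45, 0.22, 0.7, 92) n 4
[np.float64(35.5), np.float64(-28.9), np.float64(1.4), np.float64(-0.086)],[np.float64(37.9), np.float64(-25.8), np.float64(1.4), np.float64(-0.086)],[np.float64(40.0), np.float64(-22.5), np.float64(1.4), np.float64(-0.086)],[np.float64(41.7), np.float64(-19.0), np.float64(1.4), np.float64(-0.086)],
wp (0.47, -0.25, 0.22, 1.2, 92) n 5
[np.float64(48.7), np.float64(-11.3), np.float64(-0.0), np.float64(-0.1)],[np.float64(49.6), np.float64(-6.3), np.float64(-0.0), np.float64(-0.1)],[np.float64(50.0), np.float64(-1.4), np.float64(-0.0), np.float64(-0.1)],[np.float64(49.9), np.float64(3.6), np.float64(-0.0), np.float64(-0.1)],[np.float64(49.3), np.float64(8.6), np.float64(-0.0), np.float64(-0.1)],
wp (0.5, 0, 0.22, 1.713, 92) n 5
[np.float64(48.8), np.float64(-12.5), np.float64(-0.0), np.float64(-0.103)],[np.float64(49.8), np.float64(-7.5), np.float64(-0.0), np.float64(-0.103)],[np.float64(50.3), np.float64(-2.3), np.float64(-0.0), np.float64(-0.103)],[np.float64(50.3), np.float64(2.8), np.float64(-0.0), np.float64(-0.103)],[np.float64(49.7), np.float64(8.0), np.float64(-0.0), np.float64(-0.103)],
wp (0.462, 0.359, 0.2, 1.713, 92) n 7
[np.float64(51.5), np.float64(1.9), np.float64(2.9), np.float64(0.0)],[np.float64(51.5), np.float64(1.9), np.float64(2.9), np.float64(0.0)],[np.float64(51.5), np.float64(1.9), np.float64(2.9), np.float64(0.0)],[np.float64(51.5), np.float64(1.9), np.float64(2.9), np.float64(0.0)],[np.float64(51.5), np.float64(1.9), np.float64(2.9), np.float64(0.0)],[np.float64(51.5), np.float64(1.9), np.float64(2.9), np.float64(0.0)],[np.float64(51.5), np.float64(1.9), np.float64(2.9), np.float64(0.0)],
wp (0.462, 0.359, 0.04, 1.713, 92) n 3
[np.float64(0.0), np.float64(0.0), np.float64(53.3), np.float64(0.0)],[np.float64(0.0), np.float64(0.0), np.float64(53.3), np.float64(0.0)],[np.float64(0.0), np.float64(0.0), np.float64(53.3), np.float64(0.0)],
```

arm_command:
  targets:
    - [36, -29, 0, -0.086, 91]
    - [38, -26, 0, -0.086, 91]
    - [40, -22, 0, -0.086, 91]
    - [42, -19, 0, -0.086, 91]
    - [0, 0, 0, 0, 91]
  force: 20

```text
time_s: 0.72
tool_pos: [0.3239, -0.4462, 0.2268]
ee_rot: [-3.141, -0.001, 0.709]
force: [-1.3, -0.1, 0.5]
opening: 0.0909
finger_force: 0.0
```

arm_command:
  targets:
    - [49, -11, 0, -0.1, 91]
    - [50, -6, 0, -0.1, 91]
    - [50, -1, 0, -0.1, 91]
    - [50, 4, 0, -0.1, 91]
    - [49, 9, 0, -0.1, 91]

```text
time_s: 1.35
tool_pos: [0.473, -0.2507, 0.2266]
ee_rot: [-3.142, 0.0, 1.203]
force: [1.3, -0.1, 0.2]
opening: 0.0909
finger_force: 0.0
```

Motion tracks well.

arm_command:
  targets:
    - [49, -12, 0, -0.103, 91]
    - [50, -7, 0, -0.103, 91]
    - [50, -2, 0, -0.103, 91]
    - [50, 3, 0, -0.103, 91]
    - [50, 8, 0, -0.1, 91]

```text
time_s: 1.98
tool_pos: [0.5037, -0.0007, 0.2266]
ee_rot: [3.142, 0.0, 1.714]
force: [0.7, -0.1, -0.2]
opening: 0.0904
finger_force: 0.0
```

arm_command:
  targets:
    - [52, 2, 0, 0, 91]
    - [52, 2, 0, 0, 91]
    - [52, 2, 0, 0, 91]
    - [52, 2, 0, 0, 91]
    - [52, 2, 0, 0, 91]

```text
time_s: 2.6
tool_pos: [0.4769, 0.2583, 0.2264]
ee_rot: [3.142, 0.001, 1.711]
force: [0.7, 0.7, 0.2]
opening: 0.091
finger_force: 0.0
```

arm_command:
  targets:
    - [52, 2, 10, 0, 91]
    - [45, 2, 10, 0, 91]
    - [0, 0, 10, 0, 91]
    - [0, 0, 0, 0, 91]
    - [0, 0, 0, 0, 91]

```text
time_s: 3.22
tool_pos: [0.4675, 0.3526, 0.1966]
ee_rot: [3.142, 0.001, 1.711]
force: [1.4, -0.0, 0.1]
opening: 0.0912
finger_force: 0.0
```

```bash
python3 - <<'E'
from h import *
o=arm.get_obs();print(o["tool_pos"],o["ee_rot"],o["q"].round(2))
plan([(.4622,.3595,.04,1.713,92)],55)
E
```

```text
[0.46754608 0.35258531 0.19660508] [3.14158620e+00 1.14156661e-03 1.71090349e+00] [-0.01  0.55 -0.93  1.74  0.49  1.1  -0.95]
wp (0.4622, 0.3595, 0.04, 1.713, 92) n 3
[np.float64(2.5), np.float64(-1.4), np.float64(52.2), np.float64(-0.001)],[np.float64(2.5), np.float64(-1.4), np.float64(52.2), np.float64(-0.001)],[np.float64(2.5), np.float64(-1.4), np.float64(52.2), np.float64(-0.001)],
```

arm_command:
  targets:
    - [8, -4, 40, 0, 91]
    - [0, 0, 40, 0, 91]
    - [0, 0, 40, 0, 91]
    - [0, 0, 37, 0, 91]
    - [0, 0, 0, 0, 91]

```text
time_s: 3.85
tool_pos: [0.4608, 0.3587, 0.0377]
ee_rot: [-3.138, 0.003, 1.711]
force: [-0.3, 0.1, 0.4]
opening: 0.0913
finger_force: 0.0
```

arm_command:
  targets:
    - [0, 0, 0, 0, 45]
    - [0, 0, 0, 0, 45]
    - [0, 0, 0, 0, 45]
    - [0, 0, 0, 0, 45]
    - [0, 0, 0, 0, 45]
  force: 20

```text
time_s: 4.47
tool_pos: [0.462, 0.3621, 0.0404]
ee_rot: [3.14, -0.0, 1.714]
force: [1.4, -1.5, 4.3]
opening: 0.0532
finger_force: 20.0
```

arm_command:
  targets:
    - [0, 0, 0, 0, 45]
    - [0, 0, -20, 0, 45]
    - [0, 0, -40, 0, 45]
    - [0, 0, -40, 0, 45]
    - [0, 0, 0, 0, 45]

```text
time_s: 5.1
tool_pos: [0.4624, 0.3638, 0.1436]
ee_rot: [3.136, -0.003, 1.714]
force: [-0.5, 0.4, -3.0]
opening: 0.0535
finger_force: 20.0
```

```bash
python3 - <<'E'
from h import *
o=arm.get_obs();print(o["tool_pos"],o["ee_rot"],o["opening"],o["finger_force"])
t=arm.get_image("top");s=arm.get_image("side")
cv2.imwrite("pics/g.png",np.hstack([crop(t,100,240,100,120,4),crop(s,240,360,100,120,4)]))
plan([(*[.50557,-.05317],.15,1.713,45)],40)
E
```

```text
[0.46244133 0.36382226 0.14356051] [ 3.13649229e+00 -3.06593277e-03  1.71430525e+00] 0.05347050828649708 19.99880611896515
wp (0.50557, -0.05317, 0.15, 1.713, 45) n 11
[np.float64(-37.9), np.float64(-1.4), np.float64(-0.9), np.float64(0.0)],[np.float64(-37.9), np.float64(-1.4), np.float64(-0.9), np.float64(0.0)],[np.float64(-37.9), np.float64(-1.4), np.float64(-0.9), np.float64(0.0)],[np.float64(-37.9), np.float64(-1.4), np.float64(-0.9), np.float64(0.0)],[np.float64(-37.9), np.float64(-1.4), np.float64(-0.9), np.float64(0.0)],[np.float64(-37.9), np.float64(-1.4), np.float64(-0.9), np.float64(0.0)],[np.float64(-37.9), np.float64(-1.4), np.float64(-0.9), np.float64(0.0)],[np.float64(-37.9), np.float64(-1.3), np.float64(-0.9), np.float64(0.0)],[np.float64(-37.9), np.float64(-1.3), np.float64(-0.9), np.float64(0.0)],[np.float64(-37.9), np.float64(-1.3), np.float64(-0.9), np.float64(0.0)],[np.float64(-37.9), np.float64(-1.3), np.float64(-0.9), np.float64(0.0)],
```

View pics/g.png

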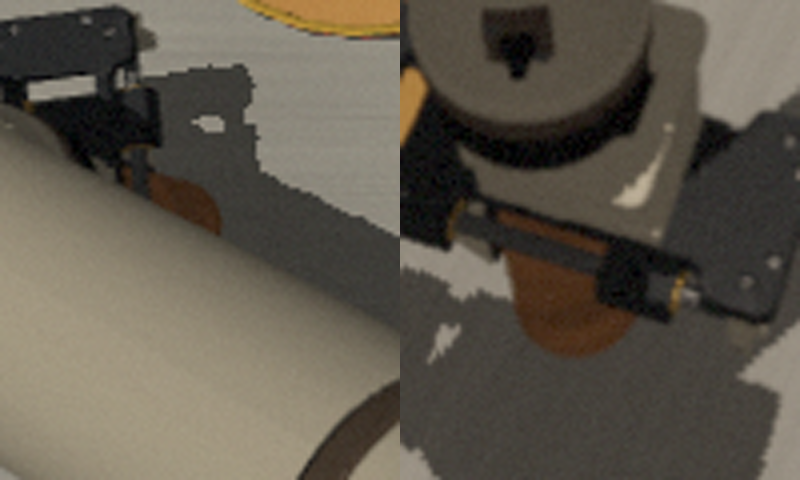

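The side crop shows the mortar held upright between the fingers. I'll carry it to the bed now.

arm_command:
  targets:
    - [-30, -1, -5, 0, 45]
    - [-42, -1, -5, 0, 45]
    - [-42, -1, 0, 0, 45]
    - [-42, -2, 0, 0, 45]
    - [-42, -2, 0, 0, 45]

```text
time_s: 5.82
tool_pos: [0.4813, 0.1628, 0.1482]
ee_rot: [-3.138, 0.0, 1.714]
force: [-0.1, 0.2, -1.0]
opening: 0.0534
finger_force: 20.0
```

arm_command:
  targets:
    - [-42, -2, 0, 0, 45]
    - [-42, -2, 0, 0, 45]
    - [-42, -2, 0, 0, 45]
    - [-42, -2, 0, 0, 45]
    - [-30, 0, 0, 0, 45]

```text
time_s: 6.45
tool_pos: [0.5012, -0.0347, 0.1482]
ee_rot: [-3.138, -0.0, 1.712]
force: [0.1, 0.3, -1.0]
opening: 0.054
finger_force: 20.0
```

arm_command:
  targets:
    - [-15, 0, 0, 0, 45]
    - [0, 0, 0, 0, 45]
    - [0, 0, 0, 0, 45]
    - [0, 0, 0, 0, 45]
    - [0, 0, 0, 0, 45]

```text
time_s: 7.08
tool_pos: [0.505, -0.0461, 0.1499]
ee_rot: [3.141, -0.0, 1.716]
force: [0.5, 1.2, -1.5]
opening: 0.0536
finger_force: 20.0
```

```bash
python3 - <<'E'
from h import *
o=arm.get_obs();print(o["tool_pos"],o["ee_rot"],o["opening"],o["finger_force"])
plan([(.50557,-.05317,.15,1.713,45)],70)
E
```

```text
[ 0.50502122 -0.04612739  0.14985039] [ 3.14138587e+00 -4.04467066e-05  1.71557509e+00] 0.05363433439098281 19.998902678489685
wp (0.50557, -0.05317, 0.15, 1.713, 45) n 1
[np.float64(-7.0), np.float64(-0.5), np.float64(-0.1), np.float64(0.003)],
```

arm_command:
  targets:
    - [-5, 0, 20, 0, 45]
    - [0, 0, 25, 0, 45]
    - [0, 0, 20, 0, 45]
    - [0, 0, 8, 0, 45]
    - [0, 0, 0, 0, 45]

```text
time_s: 7.7
tool_pos: [0.5054, -0.0518, 0.0761]
ee_rot: [-3.141, -0.001, 1.714]
force: [0.4, -0.3, -2.3]
opening: 0.0539
finger_force: 20.0
```

arm_command:
  targets:
    - [0, 0, 0, 0, 45]
    - [0, 0, 2, 0, 45]
    - [0, 0, 2, 0, 45]
    - [0, 0, 2, 0, 45]
    - [0, 0, 0, 0, 45]

```text
time_s: 8.32
tool_pos: [0.5056, -0.0521, 0.0706]
ee_rot: [-3.141, -0.0, 1.714]
force: [1.1, -0.2, -1.7]
opening: 0.0536
finger_force: 20.0
```

```bash
python3 - <<'E'
from h import *
o=arm.get_obs();print(o["tool_pos"],o["ee_rot"],o["force"])
t=arm.get_image("top");s=arm.get_image("side")
cv2.imwrite("pics/p.png",np.hstack([crop(t,270,230,100,120,4),crop(s,310,220,100,120,4)]))
E
```

```text
[ 0.50558408 -0.05209101  0.07059762] [-3.14134427e+00 -5.86703567e-05  1.71382424e+00] [ 1.09337246 -0.20870802 -1.74984516]
```

View pics/p.png

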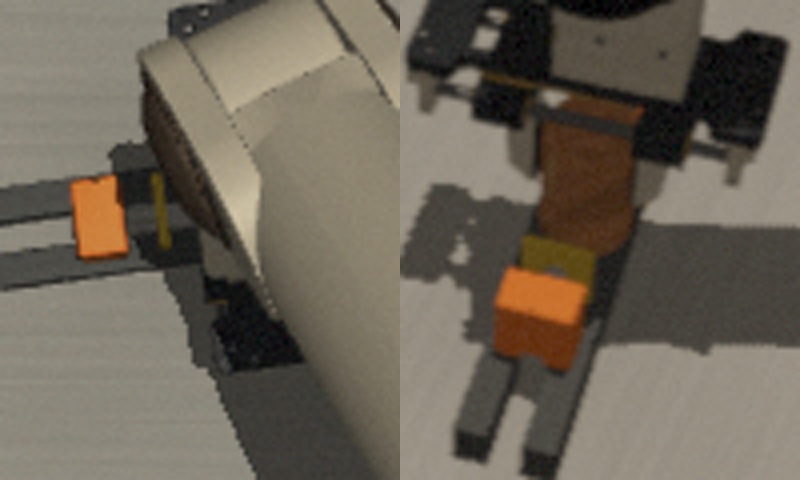

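The side crop at about (585,200) shows the mortar over the rails between the pad and the anvil, 2 mm or so above them. I'll lower it a little more, release, then rise.

arm_command:
  targets:
    - [0, 0, 1, 0, 45]
    - [0, 0, 1, 0, 45]
    - [0, 0, 1, 0, 45]
    - [0, 0, 0, 0, 45]
    - [0, 0, 0, 0, 45]

```text
time_s: 9.05
tool_pos: [0.5058, -0.0521, 0.0684]
ee_rot: [-3.142, 0.001, 1.714]
force: [-2.3, -0.7, 5.5]
opening: 0.0538
finger_force: 20.0
```

arm_command:
  targets:
    - [0, 0, 0, 0, 60]
    - [0, 0, 0, 0, 75]
    - [0, 0, 0, 0, 88]
    - [0, 0, 0, 0, 88]
    - [0, 0, 0, 0, 88]

```text
time_s: 9.68
tool_pos: [0.5057, -0.0521, 0.0677]
ee_rot: [-3.142, -0.0, 1.714]
force: [0.3, 0.7, 0.0]
opening: 0.0877
finger_force: 0.0
```

arm_command:
  targets:
    - [0, 0, -20, 0, 88]
    - [0, 0, -30, 0, 88]
    - [0, 0, -50, 0, 88]
    - [0, 0, -50, 0, 88]
    - [0, 0, 0, 0, 88]

```text
time_s: 10.3
tool_pos: [0.5088, -0.0516, 0.2227]
ee_rot: [3.134, 0.003, 1.714]
force: [-0.2, -0.4, -0.7]
opening: 0.0882
finger_force: 0.0
```

```bash
python3 - <<'E'
from h import *
o=arm.get_obs();print(o["tool_pos"],o["ee_rot"],o["force"])
s=arm.get_image("side");t=arm.get_image("top")
cv2.imwrite("pics/r.png",np.hstack([crop(t,270,230,100,120,4),crop(s,310,190,100,120,4)]))
c,k=np.cos(.1422),np.sin(.1422)
for y,z in((.03,.2),(.03,.1)):plan([(.5192-k*y,-.1482+c*y,z,1.713,0)],50)
E
```

```text
[ 0.5087545  -0.05162317  0.22265719] [3.13376575 0.00329228 1.71412359] [-0.19569599 -0.43505552 -0.68358295]
wp (np.float64(0.514948362488468), np.float64(-0.11850280184141046), 0.2, 1.713, 0) n 2
[np.float64(-33.4), np.float64(-0.2), np.float64(9.4), np.float64(0.0)],[np.float64(-33.4), np.float64(-0.2), np.float64(9.4), np.float64(0.0)],
wp (np.float64(0.514948362488468), np.float64(-0.11850280184141046), 0.1, 1.713, 0) n 3
[np.float64(-22.2), np.float64(-0.1), np.float64(39.6), np.float64(0.0)],[np.float64(-22.2), np.float64(-0.1), np.float64(39.6), np.float64(0.0)],[np.float64(-22.2), np.float64(-0.1), np.float64(39.6), np.float64(0.0)],
```

View pics/r.png

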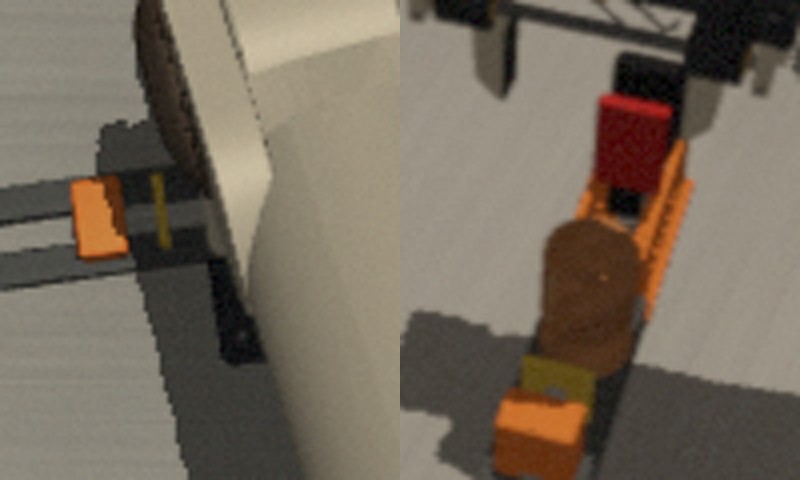

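The mortar stands upright on the rails: its rim is at crop (590,240), and the pad is clear of it. The paddle is visible behind it. Next I'll shut the fingers and come down between the paddle and the mortar.

arm_command:
  targets:
    - [-30, 0, 0, 0, 0]
    - [-36, 0, 0, 0, 0]
    - [0, 0, 0, 0, 0]
    - [0, 0, 0, 0, 0]
    - [0, 0, 0, 0, 0]

```text
time_s: 11.02
tool_pos: [0.5147, -0.116, 0.2174]
ee_rot: [-3.141, -0.001, 1.716]
force: [-0.6, 0.3, 0.6]
opening: 0.0426
finger_force: 0.0
```

```bash
cat >>h.py <<'E'
def st():
    o=arm.get_obs();c,k=np.cos(.1422),np.sin(.1422);w=o["tool_pos"]-[.5192,-.1482,0];f=o["force"]
    print("t%.2f clamp x %.1f y %.1f z %.1f mm yaw %.3f | Fx %.1f Fy %.1f Fz %.1f op %.3f"%(o["time_s"],1e3*(c*w[0]+k*w[1]),1e3*(-k*w[0]+c*w[1]),1e3*w[2],o["ee_rot"][2],c*f[0]+k*f[1],-k*f[0]+c*f[1],f[2],o["opening"]))
E
python3 -c "from h import *;st()"
```

```text
t11.03 clamp x 0.1 y 32.5 z 217.4 mm yaw 1.716 | Fx -0.5 Fy 0.4 Fz 0.6 op 0.043
```

arm_command:
  targets:
    - [0, 0, 0, 0, 0]
    - [0, 0, 0, 0, 0]
    - [0, 0, 20, 0, 0]
    - [0, 0, 30, 0, 0]
    - [0, 0, 0, 0, 0]

```text
time_s: 11.65
tool_pos: [0.5127, -0.1171, 0.1649]
ee_rot: [-3.137, -0.002, 1.714]
force: [1.2, 0.1, -0.8]
opening: 0.0006
finger_force: 0.0
```

arm_command:
  targets:
    - [-2, 0, 30, 0, 0]
    - [0, 0, 25, 0, 0]
    - [0, 0, 13, 0, 0]
    - [0, 0, 0, 0, 0]
    - [0, 0, 0, 0, 0]

```text
time_s: 12.28
tool_pos: [0.5163, -0.1193, 0.1007]
ee_rot: [3.14, 0.001, 1.714]
force: [0.6, 0.0, 0.1]
opening: 0.0004
finger_force: 0.0
```

```bash
python3 -c "from h import *;st()"
```

```text
t12.28 clamp x 1.2 y 29.0 z 100.7 mm yaw 1.714 | Fx 0.6 Fy -0.0 Fz 0.1 op 0.000
```

arm_command:
  targets:
    - [-10, 0, 0, 0, 0]
    - [-5, 0, 0, 0, 0]
    - [0, 0, 0, 0, 0]
    - [0, 0, 0, 0, 0]
    - [0, 0, 0, 0, 0]

```text
time_s: 12.9
tool_pos: [0.5177, -0.1339, 0.0998]
ee_rot: [3.141, -0.0, 1.714]
force: [0.8, 1.3, 1.2]
opening: 0.0006
finger_force: 0.9
```

arm_command:
  targets:
    - [-4, 0, 0, 0, 0]
    - [-4, 0, 0, 0, 0]
    - [0, 0, 0, 0, 0]
    - [0, 0, 0, 0, 0]
    - [0, 0, 0, 0, 0]

```text
time_s: 13.52
tool_pos: [0.5187, -0.1409, 0.0998]
ee_rot: [-3.142, -0.001, 1.715]
force: [-0.7, 5.4, 3.4]
opening: 0.0009
finger_force: 2.5
```

```bash
python3 -c "from h import *;st()"
```

```text
t13.53 clamp x 0.5 y 7.3 z 99.8 mm yaw 1.715 | Fx 0.1 Fy 5.4 Fz 3.4 op 0.001
```

arm_command:
  targets:
    - [-4, 0, 0, 0, 0]
    - [-4, 0, 0, 0, 0]
    - [-2, 0, 0, 0, 0]
    - [0, 0, 0, 0, 0]
    - [0, 0, 0, 0, 0]

```text
time_s: 14.15
tool_pos: [0.52, -0.1499, 0.0998]
ee_rot: [-3.141, -0.002, 1.715]
force: [-0.9, 6.7, 3.9]
opening: 0.0004
finger_force: 3.5
```

```bash
python3 -c "
from h import *;st()
s=arm.get_image('side');cv2.imwrite('pics/s1.png',crop(s,310,190,100,120,5))"
```

```text
t14.15 clamp x 0.5 y -1.8 z 99.8 mm yaw 1.715 | Fx 0.0 Fy 6.7 Fz 3.9 op 0.000
```

View pics/s1.png

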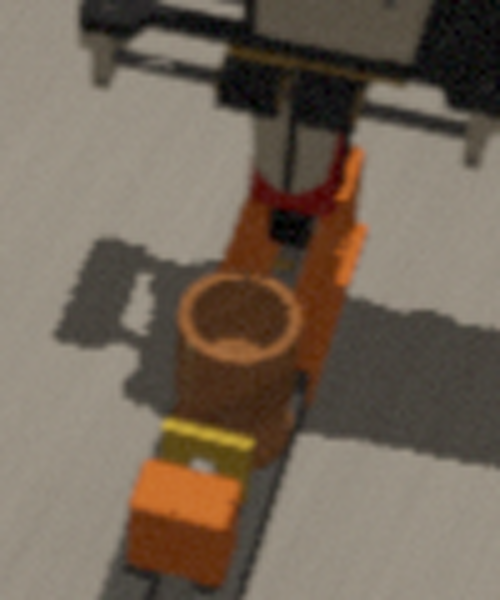

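Stroke 1 drove the jaw: the pad top is at crop (209,432), and the mortar is still upright. I'll measure the pad and then continue stroking.

```bash
cat >>h.py <<'E'
def cl(n,u,v,z):
    c,k=np.cos(.1422),np.sin(.1422);w=at(n,(u,v),z)-[.5192,-.1482,0];return 1e3*(c*w[0]+k*w[1]),1e3*(-k*w[0]+c*w[1])
def meas(s):
    hsv=cv2.cvtColor(s,cv2.COLOR_BGR2HSV)
    for nm,lo,hi,z in(("padtop",(25,150,140),(35,255,255),.074),("jawtop",(8,150,200),(16,255,255),.076)):
        m=cv2.inRange(hsv,lo,hi);m[:,:320]=0;m[:265 if nm=="padtop" else 278]=0;m[335:]=0;m[:,370:]=0
        v,u=np.nonzero(m)
        if len(u):print(nm,len(u),np.round(cl("side",u.mean(),v.mean(),z),1))
E
python3 - <<'E'
from h import *
print(cl("side",310+209/5-.4,190+430/5-.4,.074))
s=arm.get_image("side");meas(s);meas(cv2.imread("pics/side0.png"))
E
```

```text
(np.float64(1.3925100552335812), np.float64(134.11620571750913))
jawtop 83 [  2.6 170.8]
```

arm_command:
  targets:
    - [10, 0, 0, 0, 0]
    - [9, 0, 0, 0, 0]
    - [0, 0, 0, 0, 0]
    - [0, 0, 0, 0, 0]
    - [-4, 0, 0, 0, 0]

```text
time_s: 14.88
tool_pos: [0.5176, -0.1363, 0.0996]
ee_rot: [-3.141, -0.001, 1.714]
force: [-2.0, 5.5, 2.3]
opening: 0.0006
finger_force: 3.0
```

arm_command:
  targets:
    - [-5, 0, 0, 0, 0]
    - [-5, 0, 0, 0, 0]
    - [-5, 0, 0, 0, 0]
    - [0, 0, 0, 0, 0]
    - [0, 0, 0, 0, 0]

```text
time_s: 15.5
tool_pos: [0.5196, -0.1502, 0.0996]
ee_rot: [-3.141, -0.003, 1.715]
force: [-2.6, 6.4, 3.1]
opening: 0.0004
finger_force: 3.3
```

```bash
python3 -c "
from h import *;st();meas(arm.get_image('side'))"
```

```text
t15.50 clamp x 0.1 y -2.1 z 99.6 mm yaw 1.715 | Fx -1.7 Fy 6.7 Fz 3.1 op 0.000
jawtop 79 [  1.9 158.9]
```

arm_command:
  targets:
    - [10, 0, 0, 0, 0]
    - [9, 0, 0, 0, 0]
    - [0, 0, 0, 0, 0]
    - [0, 0, 0, 0, 0]
    - [-4, 0, 0, 0, 0]

```text
time_s: 16.18
tool_pos: [0.5181, -0.1368, 0.0999]
ee_rot: [3.141, -0.0, 1.714]
force: [-1.4, 4.5, 2.4]
opening: 0.0006
finger_force: 2.4
```

arm_command:
  targets:
    - [-4, 0, 0, 0, 0]
    - [-4, 0, 0, 0, 0]
    - [-3, 0, 0, 0, 0]
    - [0, 0, 0, 0, 0]
    - [0, 0, 0, 0, 0]

```text
time_s: 16.8
tool_pos: [0.5194, -0.1458, 0.0999]
ee_rot: [-3.141, -0.003, 1.715]
force: [-1.9, 7.3, 4.4]
opening: 0.0004
finger_force: 4.0
```

```bash
python3 -c "
from h import *;st();meas(arm.get_image('side'))"
```

```text
t16.80 clamp x 0.5 y 2.4 z 99.9 mm yaw 1.715 | Fx -0.9 Fy 7.5 Fz 4.4 op 0.000
jawtop 86 [  1.3 151.8]
```

arm_command:
  targets:
    - [-1, 0, 0, 0, 0]
    - [-1, 0, 0, 0, 0]
    - [-1, 0, 0, 0, 0]
    - [0, 0, 0, 0, 0]
    - [0, 0, 0, 0, 0]

```text
time_s: 17.48
tool_pos: [0.5196, -0.1471, 0.0999]
ee_rot: [-3.141, -0.005, 1.716]
force: [-2.8, 10.8, 6.0]
opening: 0.0006
finger_force: 5.7
```

```bash
python3 -c "
from h import *;st();meas(arm.get_image('side'))"
```

```text
t17.48 clamp x 0.5 y 1.1 z 99.9 mm yaw 1.716 | Fx -1.2 Fy 11.1 Fz 6.0 op 0.001
jawtop 84 [  1.1 151.4]
```

arm_command:
  targets:
    - [-1, 0, 0, 0, 0]
    - [-1, 0, 0, 0, 0]
    - [0, 0, 0, 0, 0]
    - [0, 0, 0, 0, 0]
    - [0, 0, 0, 0, 0]

```text
time_s: 18.15
tool_pos: [0.5197, -0.1483, 0.0999]
ee_rot: [-3.141, -0.005, 1.717]
force: [-4.7, 12.0, 6.6]
opening: 0.0004
finger_force: 6.5
```

```bash
python3 -c "
from h import *;st();s=arm.get_image('side');meas(s);cv2.imwrite('pics/s3.png',crop(s,310,190,100,120,5))"
```

```text
t18.15 clamp x 0.5 y -0.2 z 99.9 mm yaw 1.717 | Fx -3.0 Fy 12.5 Fz 6.6 op 0.000
jawtop 84 [  0.8 150.6]
```

View pics/s3.png

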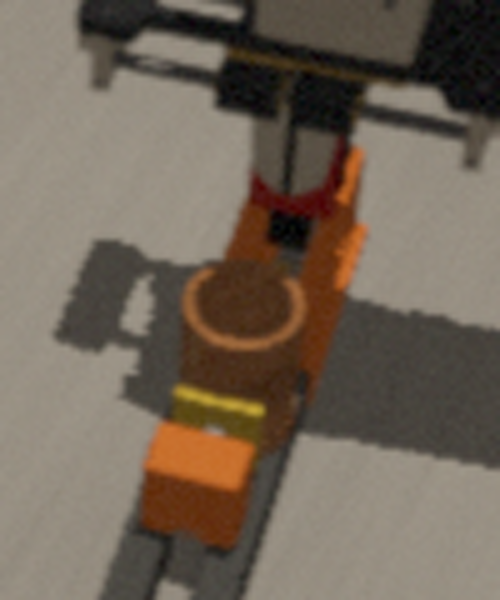

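The pad now touches the mortar at crop (220,400), and the mortar is upright against the anvil. The push force is rising as expected, so I'll go a few mm further.

arm_command:
  targets:
    - [-1, 0, 0, 0, 0]
    - [-1, 0, 0, 0, 0]
    - [-1, 0, 0, 0, 0]
    - [0, 0, 0, 0, 0]
    - [0, 0, 0, 0, 0]

```text
time_s: 18.82
tool_pos: [0.52, -0.1501, 0.0999]
ee_rot: [-3.141, -0.007, 1.717]
force: [-6.0, 14.9, 8.3]
opening: 0.0005
finger_force: 7.8
```

```bash
python3 -c "
from h import *;st();meas(arm.get_image('side'))"
```

```text
t18.82 clamp x 0.5 y -1.9 z 99.9 mm yaw 1.717 | Fx -3.8 Fy 15.6 Fz 8.3 op 0.001
jawtop 75 [ -0.2 149.3]
```

arm_command:
  targets:
    - [-1, 0, 0, 0, 0]
    - [-1, 0, 0, 0, 0]
    - [0, 0, 0, 0, 0]
    - [0, 0, 0, 0, 0]
    - [0, 0, 0, 0, 0]

```text
time_s: 19.5
tool_pos: [0.5201, -0.151, 0.0999]
ee_rot: [-3.141, -0.008, 1.718]
force: [-5.9, 17.8, 9.2]
opening: 0.0005
finger_force: 8.9
```

```bash
python3 -c "
from h import *;st();meas(arm.get_image('side'))"
```

```text
t19.50 clamp x 0.5 y -2.9 z 99.9 mm yaw 1.718 | Fx -3.4 Fy 18.4 Fz 9.2 op 0.000
jawtop 67 [  0.3 148.7]
```

arm_command:
  targets:
    - [0, 0, 0, 0, 0]
    - [0, 0, 0, 0, 0]
    - [0, 0, 0, 0, 0]
    - [0, 0, 0, 0, 0]
    - [0, 0, 0, 0, 0]

```text
time_s: 20.18
tool_pos: [0.5201, -0.1509, 0.0999]
ee_rot: [-3.141, -0.008, 1.718]
force: [-5.4, 17.5, 8.9]
opening: 0.0005
finger_force: 8.9
```

```bash
python3 -c "
from h import *;st();s=arm.get_image('side');cv2.imwrite('pics/s4.png',crop(s,310,190,100,120,5))"
```

```text
t20.18 clamp x 0.5 y -2.8 z 99.9 mm yaw 1.718 | Fx -2.9 Fy 18.1 Fz 8.9 op 0.001
```

View pics/s4.png

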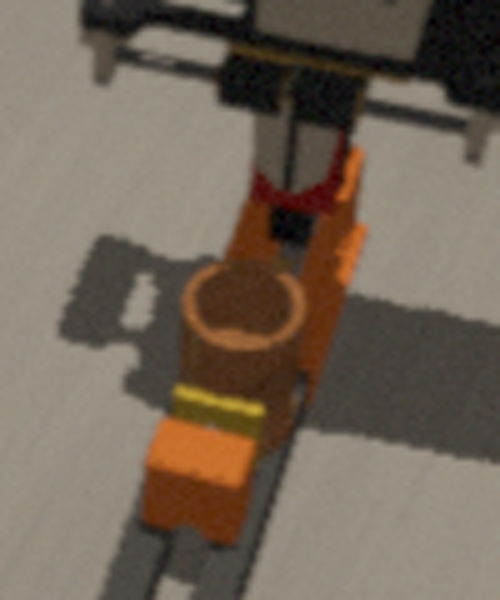

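The mortar is gripped and has not moved (rim at crop (243,305)). The jaw has closed about 2 mm further against the sprung pad, and the push is steady at 18 N.

```bash
python3 -c "
from rig import arm;print(arm.sign_off())"
```

```text
the job is handed in; nothing more can be done
None
```

The job is handed in, verdict not shown: the mortar stands upright on the rails between both jaws, the pad pressed in an estimated 4–5 mm (about 10 N, worked out from trigger force and travel), and the closed fingers still hold the trigger squeezed at about 18 N.

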